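# Close, clamp and start the watch pressure tester

## Task

A watch lies ready in the chamber of the water-resistance tester. With your fingertips only, ease the open lid down until it is fully shut without slamming it, push the clamp lever by its black knob round until it stops across the lid's front tab, then press the green key right down to start the test and let go of it. Nothing is to be gripped, forced or lifted: leave the red key alone, and leave the watch and the other things on the bench where they are.

Things in the scene. Friction and masses are not known exactly. Their poses are not given: they have to be found in the camera images.
- tester: Light grey bench tester, 280 (x) x 250 (y) x 85 mm high, fixed to the bench. Origin at the centre of its underside on the bench; x points to its back (away from the robot at yaw 0), y to its left, z up. Round chamber 94 mm wide centred 45 mm behind the origin, under the lid. In front of x = -50 mm its top slopes down to 58 mm high at the front edge; behind that the deck is flat at 85 mm. The shut lid's top is at 101 mm.
- lid (a joint): Opening angle of the chamber lid in rad: 0 fully shut, up to 1.3; starts 0.7 to 1.15 open. The lid is a 120 mm aluminium ring, 14 mm thick, round a clear window, with a finger tab in front; it is hinged along the tester's y axis at the back and opens upward. A stiff hinge keeps it wherever it is left; about 2 to 3 N on the tab moves it.
- lid_hinge (a point): Middle of the lid's hinge axis (95.5 mm high; 118 mm behind the tester's origin).
- lid_tab (a point): Centre of the upper (outer) face of the lid's front tab, the place to push down on: 142 mm from the hinge and, with the lid shut, 5.5 mm above the hinge axis (101 mm over the bench). The tab is 32 mm wide (y) and sticks out 22 mm in front of the ring, to 155 mm from the hinge. It turns with the lid; its x axis runs from the tab to the hinge, its z axis is the outward normal of the upper face. With the lid open this face looks up and to the back.
- clamp (a joint): Angle of the clamp lever in rad, turning clockwise seen from above: 0 parked, pointing to the tester's front (-x); 1.571 against its stop, pointing to the tester's left (+y) across the lid tab, which is clamped. Starts 0 to 0.35. Stays where it is left; about 1 to 1.5 N on the knob moves it.
- clamp_pivot (a point): Upright pivot axis of the clamp lever (28 mm in front of and 75 mm to the right of the tester's origin), at the top of its hub, 118 mm high.
- clamp_knob (a point): Top centre of the black knob at the lever's end, 100 mm from the pivot, 144.5 mm over the bench. The knob is round, 22 mm across, upright; its full-width part is 119.5 to 141.5 mm over the bench. The steel lever bar below it is 16 mm wide and its top is 111.5 mm over the bench.
- start_key (a joint): Travel of the green start key in m: 0 up, 0.005 right down (about 5 N); springs back.
- start_key_top (a point): Top centre of the green start key, a 24 mm round cap standing 8 mm proud of the sloped panel, at the panel's left, 74 mm over the bench, 104 mm in front of and 90 mm to the left of the tester's origin. It moves square to the panel, which slopes 12.5 degrees down to the front.
- stop_key (a joint): Travel of the red stop key in m: 0 up, 0.005 down. Not to be pressed.
- stop_key_top (a point): Top centre of the red stop key, same size, 45 mm to the right of the green one.
- watch: Steel watch head, 40 mm across, 11 mm thick, loose on the white pad in the chamber (underside 58 mm over the bench). Origin at the centre of its underside, z up.
- driver_stand: Round grey screwdriver stand, 102 mm across, 107 mm high with its drivers, loose, to the right of the tester, towards its back. Origin at the centre of its underside.
- dust_cover: Clear dome with a knob on a grey-blue base, 116 mm across, 92 mm high, loose, to the left of the tester, towards its back. Origin at the centre of its underside.
- loupe: Black eye loupe standing on its narrow end, 40 mm across, 38 mm high, loose, to the left of the tester, near the keys. Origin at the centre of its underside.
- parts_tray: Turquoise round parts tray with a movement in the middle, 120 mm across, 20 mm high, loose, to the right of the tester, near its front. Origin at the centre of its underside.

How it is judged:
On the way, in this order (a step that is already met when the one before it is completed fails the run):
1. the lid is fully shut (value of joint lid below 0.035 rad), for 0.2 s.
2. the clamp lever is at its stop across the tab of the shut lid (value of joint lid below 0.035 rad and value of joint clamp above 1.42 rad), for 0.2 s.
3. the green key is pressed down with the lid shut and clamped (all of step 2 and value of joint start_key above 0.0035 m), for 0.04 s.
At the end, for the whole second after the job is handed in: Lid shut (under 0.035 rad, 5 mm at the tab), clamp lever within 0.15 rad of its stop, both keys up, the watch within 12 mm and the bystanders within 20 mm of where they began (all of step 2 and value of joint each of start_key, stop_key below 0.001 m and distance of watch from where it was at the start of the episode below 0.012 m and distance of each of driver_stand, dust_cover, loupe, parts_tray from where it was at the start of the episode below 0.02 m); the robot touches nothing.
It fails at once if the lid is slammed (faster than 3.5 rad/s, 0.5 m/s at the tab) (velocity of joint lid below -3.5 rad/s).
It fails at once if the clamp lever is gripped hard or forced (over 35 N) (contact force between the fingers and clamp above 35 N).
It fails at once if the red stop key is pressed (value of joint stop_key above 0.0025 m).
It fails at once if the green key is pressed before the lid is clamped (value of joint start_key above 0.0025 m and not (value of joint clamp above 1.42 rad)).
It fails at once if the watch or another loose thing is lifted or pushed about (distance of watch from where it was at the start of the episode above 0.012 m or distance of any of driver_stand, dust_cover, loupe, parts_tray from where it was at the start of the episode above 0.02 m).
It also fails if it takes over 51 s, if anything falls off the work surface, if the arm or the gripper's body presses on something with over 40 N, if the wrist force passes 120 N, or if a joint passes its speed limit or range.

## Robot

A 7-joint arm with a two-finger parallel gripper is mounted at the origin on the work surface. World frame = base frame: x ahead of the robot, y to its left, z up, the work surface at z = 0. Lengths are in m, angles in rad, forces in N, time in s.
With the tool pointing down it reaches from about 0.4 to 0.85 m from the base axis. Payload 10.4 kg.
Tool frame: the origin (TCP) lies at the very end of the fingers, on their centre line; the grasp point (between the pads) lies 19 mm behind it (manip.tcp_to_grasp is the distance from the TCP to the grasp point, in m); x points along the fingers, y is the direction in which the jaws open and shut, and the axes are right-handed (so a half turn about x gives the same grasp; the last joint's range is limited). The gripper opens to 85 mm and grips with 20 to 120 N. Pads are 22 mm wide; open, the fingers measure 114 mm over their backs; the gripper's body (76 mm by 85 mm) begins 54 mm behind the grasp point. The pads swing forward as they close: fully open they stand 13 mm farther back than shut.
Start: joints at [-1.32, 0.332, -0.065, 1.46, 0.022, 1.35, -0.088], TCP at [0.169, 0.602, 0.209] pointing down, gripper open.
Joint ranges: [-2.6, 2.6], [-0.5, 2.12], [-1.47, 1.34], [0.16, 2.42], [-1.27, 4.41], [0.06, 2.06], [-2.6, 2.6]. Speed limits (rad/s): [2.22, 2.22, 2.79, 2.79, 3.14, 3.14, 3.14].

## Interface

Orientations are given as a unit quaternion [x, y, z, w].
In Python, from workcell import manip, cams, hand_in gives the robot as it stands.
- The arm moves only by the shell command python3 -m handwheel 'ROWS' [FORCE]. ROWS is text: rows parted by semicolons, each of 7 numbers parted by spaces: the shift along the tool's x, y, z in mm, then the turn, a rotation vector about the tool's x, y, z in rad, then the finger opening in mm, from 0 to 85.4. A call has 1 to 8 rows; each row shifts and turns the commanded pose from where the row before left it, along the tool's axes as they then stand; what a row does not reach is not made up. A row lasts 1/10 s, in which the tool goes at most 50 mm and 8.59 degrees, less where a joint would pass 70% of its speed; a pose out of reach is approached as far as the arm can. A call with a gripper value outside its range is refused whole. The fingers move at their own pace and stop on an object; FORCE is the grip in N (left out, the last holds). Time passes only in rows, so rows that do not move let the fingers close. It gives the time, the measured TCP pose, the force and the opening at its end, in the units of the state.
- manip.get_obs(): the state, without advancing time (a new reading comes with each control period).
- cams.camera(name): name is "scene" or "top" or "wrist"; returns a dict with "color" (420x560x3 uint8, blue, green, red), "depth" (420x560 float32, m along the optical axis (not along the pixel's ray), 0 where there is no reading), "camera_matrix" (3x3 intrinsics, pixels), "origin" and "attitude" of the camera in the world; the wrist camera has in their place "T_tool_cam" (4x4, takes a point from camera to tool coordinates, whose origin is the TCP and whose axes are the tool frame's). Camera axes: x right, y down, z forward; pixel columns grow to the right and rows downward; lengths in m; the calibration is good to about 2 mm. A picture is of the moment at which its call begins: read the wrist's pose just before it.
- hand_in(): hands the job in, once; it reports no verdict.
Trained networks look in the newest picture that a camera, given by its name, has taken for a name from the list of things; names that differ only in an ending like _2 or _b are one class to them, and where a whole thing is asked for, a point or a joint stands for the part that bears it (a point fixed in the world has none). Each returns a list of dicts, best first, with "conf" (0 to 1); they miss things now and then, are a little off and sometimes report something else, mostly with a low value. They report only what shows in the picture. A call takes as long as a camera call.
- cams.recognise(camera, thing): "box" ([left, top, width, height] in pixels, round what is visible of it).
- cams.outline_of(camera, thing): "region" (420x560 bool, what is visible of it) and "box" ([left, top, width, height] in pixels, round what is visible of it).
The state is a dict: "clock": time; "joint_pos": joint angles; "joint_velocities": joint speeds; "tau": joint torques, N m; "position": TCP position; "ee_rot": TCP orientation; "ft_force": force on the tool from outside, world axes, zero at the start; "torque": the same for the moment, N m; "grip_width": opening from 0.0 (shut) to 1.0 (fully open).
Only numpy, scipy, OpenCV 4.12 (cv2) and the standard library are available. Lean on these libraries where they do the work, as an engineer would, in place of code of your own. Each camera call takes 0.05 s, during which the arm holds its last target.

## Working session

There is one attempt and no reset: what is moved stays moved. The work goes in short steps, Python scripts to look and compute and a shell command to move; the robot and the scene stay as the last step left them, time stands still between calls to the robot, and variables do not carry over. Pictures are saved under pics/ and viewed, and the job is handed in when it is done.

```bash
ls; mkdir -p pics; python3 - <<'E'
from workcell import manip,cams
import cv2
o=manip.get_obs();print({k:o[k] for k in('clock','position','ee_rot','grip_width','ft_force','joint_pos')})
for n in('scene','top'):
    c=cams.camera(n);cv2.imwrite(f'pics/{n}0.png',c['color']);print(n,c['origin'],c['attitude'],c['camera_matrix'])
    for t in('tester','lid','clamp','clamp_knob','start_key','stop_key','watch','loupe'):
        r=cams.recognise(n,t);print(t,[(x['box'],round(x['conf'],2)) for x in r[:2]])
E
```

```text
pics
{'clock': 0.0, 'position': array([0.1688532 , 0.60133514, 0.2083342 ]), 'ee_rot': array([ 0.09597832,  0.70055333, -0.09696502,  0.70043628]), 'grip_width': 0.9984723648653164, 'ft_force': array([ 0.57996057, -0.11118942,  0.42879573]), 'joint_pos': array([-1.3196151 ,  0.33284856, -0.06472767,  1.46093373,  0.02156861,
        1.34990944, -0.08847569])}
scene [1.10115732 0.28361453 0.86701478] [ 0.48439359  0.81700952 -0.2644035  -0.16717978] [[450.29423757   0.         265.00490611]
 [  0.         450.29423757 207.25204872]
 [  0.           0.           1.        ]]
tester [([140.5, 129.6, 157.0, 158.9], 0.64)]
lid [([177.6, 161.6, 54.7, 81.1], 0.66), ([189.9, 128.5, 34.1, 47.8], 0.62)]
clamp [([191.0, 127.0, 32.1, 50.4], 0.84)]
clamp_knob [([190.1, 128.4, 34.9, 48.3], 0.72)]
start_key [([274.1, 178.5, 11.0, 3.5], 0.55)]
stop_key [([255.0, 170.5, 9.5, 6.7], 0.52), ([191.5, 127.8, 33.9, 48.4], 0.47)]
watch [([252.4, 173.0, 14.1, 6.0], 0.58)]
loupe [([304.2, 192.1, 16.7, 17.7], 0.76)]
top [0.48308896 0.00385717 0.82702554] [-0.69766389  0.71116409 -0.05596306  0.06617303] [[380.74354149   0.         278.25002792]
 [  0.         380.74354149 211.16842098]
 [  0.           0.           1.        ]]
tester [([250.3, 134.8, 145.2, 157.8], 0.74)]
lid [([287.9, 151.8, 67.3, 32.7], 0.82)]
clamp [([355.9, 215.5, 23.9, 62.8], 0.62)]
clamp_knob [([359.7, 212.8, 22.1, 67.7], 0.68)]
start_key [([390.5, 228.5, 61.9, 55.7], 0.67), ([277.3, 265.6, 15.7, 17.0], 0.61)]
stop_key []
watch [([311.4, 185.7, 13.4, 21.1], 0.67)]
loupe [([238.5, 274.2, 18.8, 24.0], 0.82), ([286.8, 151.0, 65.5, 34.1], 0.58)]
```

View pics/scene0.png

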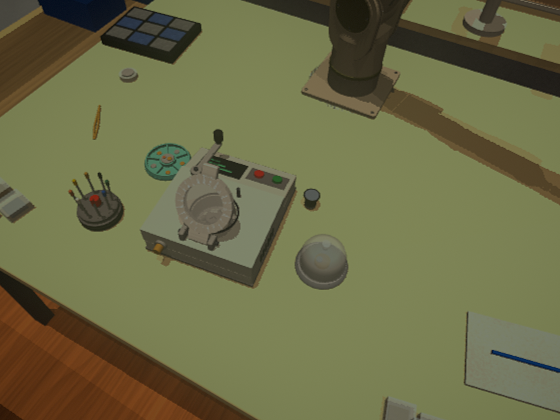

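View pics/top0.png

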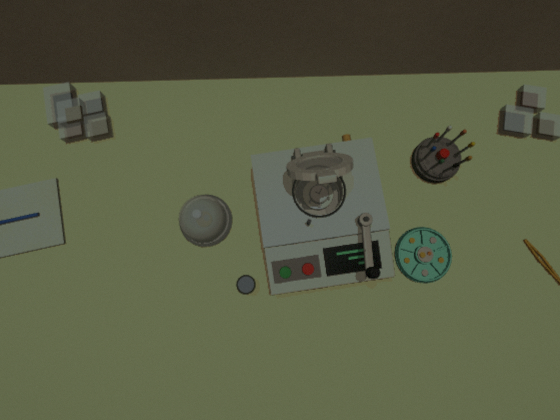

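The scene view shows the tester with its lid open, the clamp lever pointing to the front right and the keys at the front left. In the top view the green key is at (285,272), red at (308,269), the pivot at (366,218) and the knob at (373,272). Next I'll measure the pose.

```bash
cat > h.py <<'E'
import numpy as np,cv2
from scipy.spatial.transform import Rotation as R
from workcell import manip,cams
def ray(c,u,v):
    K=c['camera_matrix'];d=np.array([(u-K[0,2])/K[0,0],(v-K[1,2])/K[1,1],1.])
    return R.from_quat(c['attitude']).apply(d)
def atz(c,u,v,z):
    d=ray(c,u,v);o=np.array(c['origin']);return o+d*(z-o[2])/d[2]
def dep(c,u,v,w=2):
    u,v=int(round(u)),int(round(v));p=c['depth'][v-w:v+w+1,u-w:u+w+1];p=p[p>0]
    return np.array(c['origin'])+ray(c,u,v)*np.median(p) if len(p) else None
def proj(c,p):
    q=R.from_quat(c['attitude']).inv().apply(np.array(p)-c['origin']);K=c['camera_matrix']
    return q[...,:2]/q[...,2:]*K[0,0]+[K[0,2],K[1,2]]
E
python3 - <<'E'
from h import *
for n in('top','scene'):
    c=cams.camera(n);hsv=cv2.cvtColor(c['color'],cv2.COLOR_BGR2HSV)
    H,S,V=cv2.split(hsv)
    for nm,m in(('green',(H>50)&(H<80)&(S>140)),('red',((H<8)|(H>172))&(S>150)),('black',(V<28))):
        if n=='scene': x0,x1,y0,y1=(200,300,120,200)
        else: x0,x1,y0,y1=(255,390,190,300)
        mm=np.zeros_like(m,np.uint8);mm[y0:y1,x0:x1]=m[y0:y1,x0:x1]
        k,l,s,ce=cv2.connectedComponentsWithStats(mm)
        for i in range(1,k):
            if s[i,4]>15: print(n,nm,ce[i].round(1),s[i],atz(c,*ce[i],{'green':.074,'red':.074,'black':.1445}[nm]).round(4),dep(c,*ce[i]))
    im=c['color'];
    x0,y0,x1,y1=(230,120,410,300) if n=='top' else (130,110,310,290)
    im=cv2.resize(cv2.convertScaleAbs(im[y0:y1,x0:x1],alpha=2),None,fx=3.3,fy=3.3,interpolation=cv2.INTER_CUBIC);cv2.imwrite(f'pics/{n}z.png',im)
E
```

```text
top green [286.4 272.3] [283 268   7   9  26] [ 4.933e-01 -2.000e-04  7.400e-02] [0.49384322 0.0006088  0.07519348]
top red [307.5 268.5] [302 263  12  12 113] [ 0.4998 -0.0416  0.074 ] [ 0.49885702 -0.04243639  0.07478395]
top black [351.  260.5] [ 323  241   58   37 1119] [ 0.5108 -0.1147  0.1445] [ 0.51302733 -0.12790078  0.06891768]
scene green [276.7 178.4] [273 176   9   6  39] [0.4936 0.0018 0.074 ] [0.49380421 0.00245987 0.07611398]
scene red [258.4 173.5] [254 170  10   8  60] [ 0.501  -0.0422  0.074 ] [ 0.50184861 -0.0429015   0.07612635]
```

View pics/topz.png

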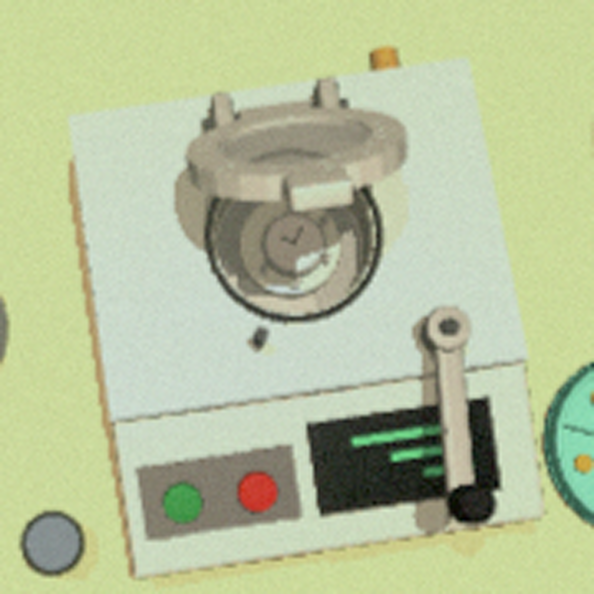

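View pics/scenez.png

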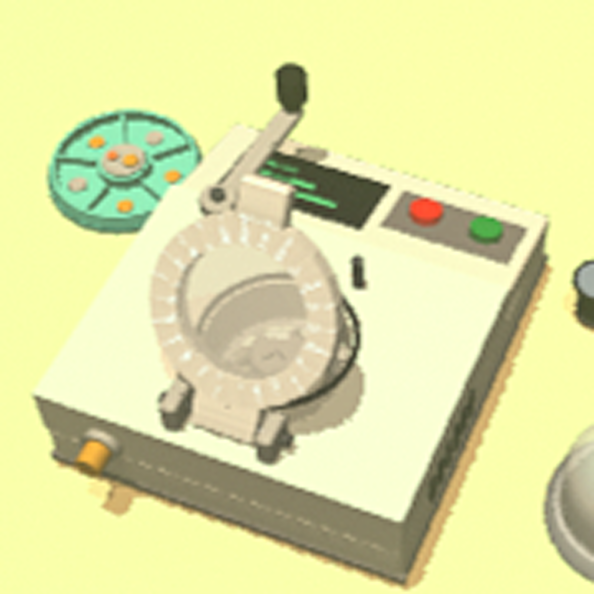

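```bash
python3 - <<'E'
from h import *
from scipy.optimize import least_squares
ct=cams.camera('top');cs=cams.camera('scene')
T={'green':(182,502),'red':(257,491),'pivot':(448,328),'knob':(472,500),'bl':(70,116),'br':(466,58),'cl':(112,420),'cr':(525,360),'tabc':(320,190)}
S={'green':(486,228),'red':(427,210),'pivot':(215,196),'knob':(291,70),'bl':(403,520),'br':(36,397),'tabc':(268,180)}
def local(k,cl,li):
    return {'green':(-.104,.09,.074),'red':(-.104,.045,.074),'pivot':(-.028,-.075,.118),'knob':(-.028-.1*np.cos(cl),-.075+.1*np.sin(cl),.1445),
    'bl':(.14,.125,.085),'br':(.14,-.125,.085),'cl':(-.05,.125,.085),'cr':(-.05,-.125,.085),
    'tabc':(.118-.155*np.cos(li)+0.0055*np.sin(li),0,.0955+.155*np.sin(li)+.0055*np.cos(li))}[k]
def f(p,full=False):
    x,y,a,cl,li=p;out=[]
    for c,D,ox,oy in((ct,T,230,120),(cs,S,130,110)):
        for k,(u,v) in D.items():
            l=np.array(local(k,cl,li));w=np.array([x+np.cos(a)*l[0]-np.sin(a)*l[1],y+np.sin(a)*l[0]+np.cos(a)*l[1],l[2]])
            e=proj(c,w)-np.array([ox+u/3.3,oy+v/3.3])
            if full: print(k,e.round(1))
            out+=list(e)
    return np.array(out)
r=least_squares(f,[.6,-.08,.1,.1,.9],loss='soft_l1');print(r.x.round(4));f(r.x,True)
x,y,a,cl,li=r.x
for k in('green','red','pivot','knob','tabc'):
    l=np.array(local(k,cl,li));print(k,(x+np.cos(a)*l[0]-np.sin(a)*l[1]).round(4),(y+np.sin(a)*l[0]+np.cos(a)*l[1]).round(4),l[2].round(4))
for k in T: 
    print(k,'depth',np.round(dep(ct,230+T[k][0]/3.3,120+T[k][1]/3.3,1),4))
for u,v in ((255,200),(265,190),(280,200),(268,210)): print(dep(cs,130+u/3.3,110+v/3.3,0))
for t in ('driver_stand','dust_cover','loupe','parts_tray'):
    b=cams.recognise('top',t)[0]['box'];print(t,atz(ct,b[0]+b[2]/2,b[1]+b[3]/2,.02).round(3))
E
```

```text
[ 0.6075 -0.073   0.1301  0.1109  0.9656]
green [-0.2  0.5]
red [-0.2  0.4]
pivot [ 0.  -0.8]
knob [0.3 0.8]
bl [-1.3 -0.2]
br [-0.  -0.6]
cl [-0.9  0.2]
cr [ 0.5 -0.7]
tabc [0.1 0.2]
green [ 0.  -0.8]
red [-0.3 -0.8]
pivot [ 0.7 -0.7]
knob [0.2 0.5]
bl [-0.3  0.7]
br [-1.1 -1. ]
tabc [-0.3  0.5]
green 0.4927 0.0027 0.074
red 0.4986 -0.0419 0.074
pivot 0.5895 -0.151 0.118
knob 0.4895 -0.1529 0.1445
tabc 0.6416 -0.0686 0.2261
green depth [0.4939 0.0026 0.0753]
red depth [ 0.4989 -0.0425  0.0744]
pivot depth [ 0.5884 -0.1508  0.1206]
knob depth [ 0.4901 -0.1524  0.145 ]
bl depth [0.7574 0.0738 0.0022]
br depth [ 0.7603 -0.1783  0.0851]
cl depth [0.5431 0.0428 0.0786]
cr depth [ 0.5739 -0.2042  0.0779]
tabc depth [ 0.6413 -0.0685  0.2258]
[ 0.65167231 -0.07176263  0.21719318]
[ 0.64700852 -0.06738141  0.22359593]
[ 0.64848596 -0.05534785  0.22319725]
[ 0.65410238 -0.06127031  0.21688601]
driver_stand [ 0.742 -0.349  0.02 ]
dust_cover [ 0.547 -0.181  0.02 ]
loupe [0.468 0.085 0.02 ]
parts_tray [ 0.523 -0.287  0.02 ]
```

Both views agree to within 1 px: tester at (0.6075, -0.073), yaw 0.130, lid about 0.97, clamp about 0.11. Depth on the keys, pivot, knob and tab matches the expected heights. Now I'll plan the approach.

```bash
cat >> h.py <<'E'
TX,TY,TA=.6075,-.073,.1301
def W(l): l=np.array(l,float);return np.array([TX+np.cos(TA)*l[0]-np.sin(TA)*l[1],TY+np.sin(TA)*l[0]+np.cos(TA)*l[1],l[2]])
def down(yaw,tilt=0):
    # tool x down, tool y = tester y rotated by yaw about z ; tilt: tool x leans toward tester +x
    B=np.column_stack([[0,0,-1],[0,1,0],[1,0,0]])
    return R.from_euler('z',TA+yaw)*R.from_euler('y',-tilt)*R.from_matrix(B)
def delta(p,Rt,p0=None,R0=None):
    o=manip.get_obs()
    if p0 is None:p0=o['position'];R0=R.from_quat(o['ee_rot'])
    return (R0.inv().apply(p-p0)*1000).round(1),(R0.inv()*Rt).as_rotvec().round(3)
def st():
    o=manip.get_obs();p=o['position'];r=R.from_euler('z',-TA).apply(p-[TX,TY,0])
    print('t',o['clock'],'tcp',p.round(4),'in tester',r.round(4),'F',np.round(o['ft_force'],1),'w',round(o['grip_width'],3),'q',np.round(o['joint_pos'],2))
E
python3 - <<'E'
from h import *
st();o=manip.get_obs();print(R.from_quat(o['ee_rot']).as_matrix().round(3))
print(delta(W([0.02,0,.30]),down(0)))
E
```

```text
t 1.3 tcp [0.169  0.6017 0.2091] in tester [-0.3473  0.7259  0.2091] F [ 0.2  0.2 -0.1] w 1.001 q [-1.32  0.33 -0.06  1.46  0.02  1.35 -0.09]
[[-0.     0.27   0.963]
 [ 0.     0.963 -0.27 ]
 [-1.     0.    -0.   ]]
(array([ -90.9, -523.2,  623. ]), array([-0.404, -0.   , -0.   ]))
```

```bash
python3 -m handwheel '-30 0 0 -0.1 0 0 0; -30 0 0 -0.1 0 0 0; -30 0 0 -0.1 0 0 0; 0 0 0 -0.1 0 0 0; 0 0 0 0 0 0 0' 20; python3 - <<'E'
from h import *
st();print(delta(W([0.02,0,.30]),down(0)))
E
```

```text
clock: 1.8
position: [0.169, 0.6021, 0.3]
ee_rot: [-0.045, 0.706, 0.046, 0.706]
ft_force: [-0.1, -0.6, -0.4]
grip_width: 0.142
t 1.8 tcp [0.169  0.6021 0.3   ] in tester [-0.3472  0.7262  0.3   ] F [-0.1 -0.6 -0.4] w 0.142 q [-1.29  0.31 -0.11  1.31  0.03  1.53  0.31]
(array([  -1. , -725.4,  368.8]), array([-0.002,  0.001, -0.002]))
```

```bash
python3 -m handwheel '0 -40 20 0 0 0 0; 0 -40 20 0 0 0 0; 0 -40 20 0 0 0 0; 0 -40 20 0 0 0 0; 0 -40 20 0 0 0 0; 0 -40 20 0 0 0 0; 0 -40 20 0 0 0 0; 0 -40 20 0 0 0 0'; python3 - <<'E'
from h import *
st();print(delta(W([0.02,0,.30]),down(0)))
E
```

```text
clock: 2.6
position: [0.3684, 0.3024, 0.2984]
ee_rot: [-0.044, 0.706, 0.043, 0.705]
ft_force: [0.1, 0.3, -0.2]
grip_width: -0.002
t 2.6 tcp [0.3684 0.3024 0.2984] in tester [-0.1883  0.4033  0.2984] F [ 0.1  0.3 -0.2] w -0.002 q [-0.92 -0.04  0.13  1.69  0.    1.48  0.91]
(array([  -1.7, -401.7,  211.3]), array([-0.007, -0.001,  0.   ]))
```

```bash
python3 -m handwheel '0 -40 21 0 0 0 0; 0 -40 21 0 0 0 0; 0 -40 21 0 0 0 0; 0 -40 21 0 0 0 0; 0 -40 21 0 0 0 0; 0 -40 21 0 0 0 0; 0 -40 21 0 0 0 0; 0 -40 21 0 0 0 0'; python3 -m handwheel '0 -40 21 0 0 0 0; 0 -40 21 0 0 0 0; 0 0 0 0 0 0 0;0 0 0 0 0 0 0';python3 - <<'E'
from h import *
st();
o=manip.get_obs();c=cams.camera('wrist');cv2.imwrite('pics/w1.png',c['color']);print(c['T_tool_cam'].round(3));cv2.imwrite('pics/s1.png',cams.camera('scene')['color'])
li=.9656;h=np.array([.118,0,.0955])
for a in(.97,.8,.6,.4,.2,0):
    print(a,(h+[-.142*np.cos(a)+.0055*np.sin(a),0,.142*np.sin(a)+.0055*np.cos(a)]).round(4))
E
```

```text
clock: 3.4
position: [0.5754, 0.0066, 0.2984]
ee_rot: [-0.043, 0.706, 0.044, 0.705]
ft_force: [1.2, 0.4, 0.1]
grip_width: -0.001
clock: 3.8
position: [0.6264, -0.067, 0.2977]
ee_rot: [-0.043, 0.707, 0.043, 0.705]
ft_force: [0.7, 0.9, -0.0]
grip_width: -0.001
t 3.8 tcp [ 0.6264 -0.067   0.2977] in tester [0.0195 0.0035 0.2977] F [ 0.7  0.9 -0. ] w -0.001 q [-0.38  0.34  0.56  1.32 -0.18  1.53  1.86]
[[-0.    -0.316  0.949 -0.164]
 [ 1.     0.     0.    -0.001]
 [-0.     0.949  0.316 -0.081]
 [ 0.     0.     0.     1.   ]]
0.97 [0.0423 0.     0.2157]
0.8 [0.023  0.     0.2012]
0.6 [0.0039 0.     0.1802]
0.4 [-0.0106  0.      0.1559]
0.2 [-0.0201  0.      0.1291]
0 [-0.024  0.     0.101]
```

View pics/w1.png

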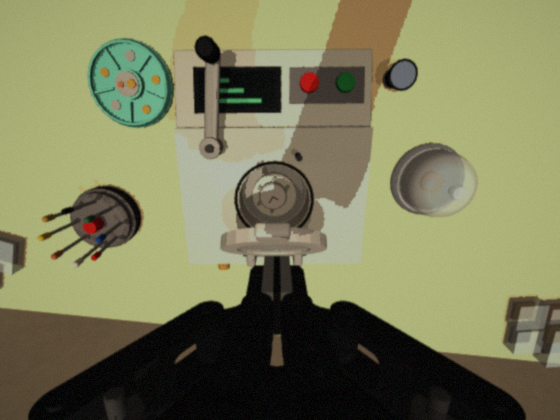

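View pics/s1.png

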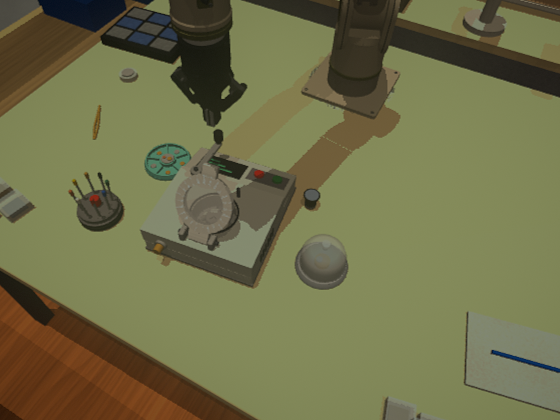

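The wrist view shows the tab at (272,229), lined up with the fingers, and the lever and knob to the left with the knob at (207,48). I'll move behind and above the tab.

```bash
python3 -m handwheel '0 -3.5 30 0 0 0 0; 0 0 30 0 0 0 0; 28 0 0 0 0 0 0; 29 0 0 0 0 0 0; 0 0 0 0 0 0 0';python3 - <<'E'
from h import *
st()
c=cams.camera('scene');cv2.imwrite('pics/s2.png',cv2.resize(cv2.convertScaleAbs(c['color'][60:290,110:340],alpha=2),None,fx=2.6,fy=2.6))
p=None
for a in(.966,.9,.83,.76,.69,.62,.55,.48,.41,.34,.27,.2,.13,.06,0):
    q=np.array([.129-.144*np.cos(a)+.0055*np.sin(a),.0955+.144*np.sin(a)+.0055*np.cos(a)])*1000
    print(a,q.round(1),None if p is None else (q-p).round(1));p=q
E
```

```text
clock: 4.4
position: [0.6847, -0.0595, 0.2381]
ee_rot: [-0.044, 0.708, 0.046, 0.703]
ft_force: [-0.1, 0.3, -0.8]
grip_width: -0.002
t 4.4 tcp [ 0.6847 -0.0595  0.2381] in tester [0.0783 0.0034 0.2381] F [-0.1  0.3 -0.8] w -0.002 q [-0.33  0.5   0.54  1.24 -0.25  1.47  1.88]
0.966 [ 51.6 217.1] None
0.9 [ 43.8 211.7] [-7.9 -5.4]
0.83 [ 35.9 205.5] [-7.9 -6.2]
0.76 [ 28.4 198.7] [-7.5 -6.8]
0.69 [ 21.4 191.4] [-7.  -7.3]
0.62 [ 15.  183.6] [-6.4 -7.8]
0.55 [  9.1 175.5] [-5.9 -8.2]
0.48 [  3.8 166.9] [-5.3 -8.6]
0.41 [ -0.9 157.9] [-4.7 -8.9]
0.34 [ -4.9 148.7] [-4.  -9.2]
0.27 [ -8.3 139.2] [-3.4 -9.5]
0.2 [-11.  129.5] [-2.7 -9.7]
0.13 [-13.1 119.6] [-2.  -9.9]
0.06 [-14.4 109.6] [ -1.3 -10. ]
0 [-15. 101.] [-0.6 -8.6]
```

View pics/s2.png

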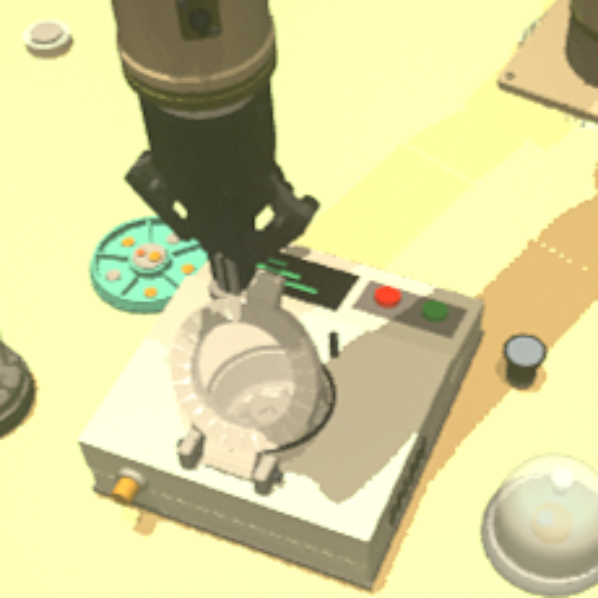

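```bash
python3 - <<'E'
from h import *
c=cams.camera('scene');o=manip.get_obs()
z=lambda p:((proj(c,np.array(p))-[110,60])*2.6).round(0)
print('tcp',z(o['position']),'tab',z(W([.042,0,.2157])),'knob',z([.4895,-.1529,.1445]))
for u,v in((225,290),(230,275),(240,250),(228,298),(235,305),(268,290),(205,310)):
    d=dep(c,110+u/2.6,60+v/2.6,0);print((u,v),d, R.from_euler('z',-TA).apply(d-[TX,TY,0]).round(3))
c=cams.camera('top');cv2.imwrite('pics/t2.png',cv2.resize(cv2.convertScaleAbs(c['color'][100:330,200:430],alpha=2),None,fx=2.6,fy=2.6))
print((proj(c,o['position'])-[200,100])*2.6)
E
```

```text
tcp [236. 303.] tab [259. 290.] knob [282. 187.]
(225, 290) [ 0.59529135 -0.14420929  0.11673824] [-0.021 -0.069  0.117]
(230, 275) [ 0.69584144 -0.05486294  0.28401015] [0.09  0.007 0.284]
(240, 250) [ 0.69524477 -0.04362529  0.31445562] [0.091 0.018 0.314]
(228, 298) [ 0.66082391 -0.08749901  0.20588537] [ 0.051 -0.021  0.206]
(235, 305) [ 0.6620042  -0.08236365  0.20412625] [ 0.053 -0.016  0.204]
(268, 290) [ 0.649764   -0.05932517  0.21937605] [0.044 0.008 0.219]
(205, 310) [ 0.67036905 -0.10336215  0.19467874] [ 0.058 -0.038  0.195]
[317.299795   124.81335542]
```

View pics/t2.png

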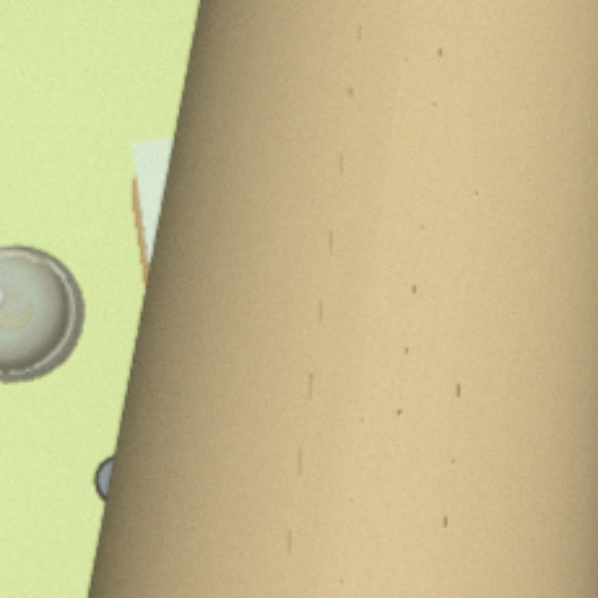

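```bash
python3 -m handwheel '6 -3.5 -9 0 0 0 0; 6 0 -8 0 0 0 0; 5 0 -5 0 0 0 0; 4 0 -5 0 0 0 0; 0 0 0 0 0 0 0';python3 - <<'E'
from h import *
st()
E
```

```text
clock: 5.05
position: [0.66, -0.0686, 0.2216]
ee_rot: [-0.044, 0.706, 0.045, 0.706]
ft_force: [0.5, -0.4, 0.6]
grip_width: -0.002
t 5.05 tcp [ 0.66   -0.0686  0.2216] in tester [ 0.0526 -0.0025  0.2216] F [ 0.5 -0.4  0.6] w -0.002 q [-0.35  0.45  0.55  1.36 -0.23  1.4   1.89]
```

```bash
python3 -m handwheel '3 1 -3 0 0 0 0; 6 0 -8 0 0 0 0; 6 0 -8 0 0 0 0; 7 0 -7.5 0 0 0 0; 7 0 -7 0 0 0 0';python3 - <<'E'
from h import *
st()
c=cams.camera('wrist');cv2.imwrite('pics/w3.png',c['color'])
c=cams.camera('scene');cv2.imwrite('pics/s3.png',cv2.resize(cv2.convertScaleAbs(c['color'][60:290,110:340],alpha=2),None,fx=2.6,fy=2.6))
E
```

```text
clock: 5.55
position: [0.6263, -0.0721, 0.1941]
ee_rot: [-0.044, 0.706, 0.045, 0.706]
ft_force: [-14.3, 0.7, 22.8]
grip_width: -0.001
t 5.55 tcp [ 0.6263 -0.0721  0.1941] in tester [ 0.0188 -0.0015  0.1941] F [-14.3   0.7  22.8] w -0.001 q [-0.38  0.38  0.55  1.49 -0.2   1.32  1.89]
```

View pics/w3.png

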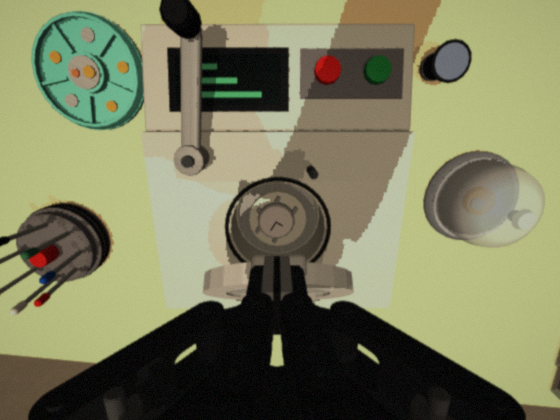

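View pics/s3.png

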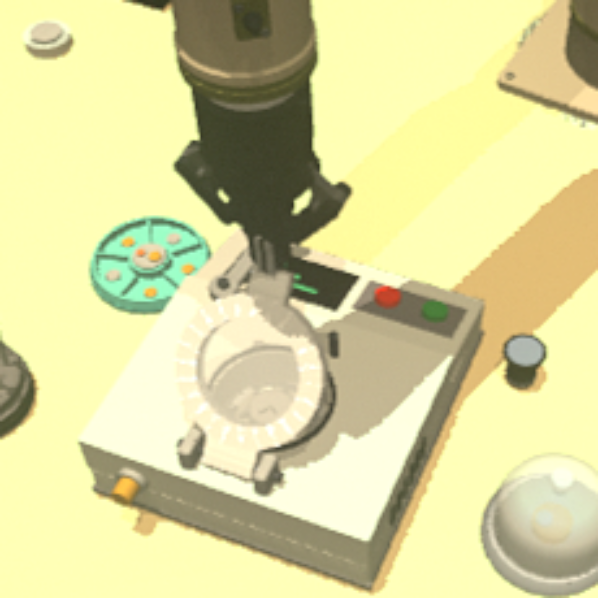

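```bash
python3 -m handwheel '0 0 0 0 0 0 0; 0 0 0 0 0 0 0';python3 - <<'E'
from h import *
st();print(manip.get_obs()['torque'])
c=cams.camera('scene')
o=manip.get_obs()
# tab depth: sample outer face
m=[]
for v in range(270,420,8):
    d=dep(c,110+(275-(v-280)*.2)/2.6,60+v/2.6,0);q=R.from_euler('z',-TA).apply(d-[TX,TY,0]);m.append(q.round(3));
for q in m: print(q,'ang',np.degrees(np.arctan2(q[2]-.0955,.118-q[0])).round(1))
E
```

```text
clock: 5.85
position: [0.6266, -0.0722, 0.1934]
ee_rot: [-0.044, 0.706, 0.045, 0.706]
ft_force: [-7.1, -0.3, 10.3]
grip_width: -0.004
t 5.85 tcp [ 0.6266 -0.0722  0.1934] in tester [ 0.019  -0.0017  0.1934] F [-7.1 -0.3 10.3] w -0.004 q [-0.38  0.38  0.55  1.49 -0.2   1.32  1.89]
[ 0.05452379  1.61409757 -0.06007259]
[0.026 0.009 0.224] ang 54.4
[0.024 0.005 0.211] ang 50.9
[0.028 0.004 0.207] ang 51.1
[0.033 0.006 0.204] ang 51.9
[0.037 0.005 0.199] ang 52.0
[0.041 0.005 0.195] ang 52.3
[0.045 0.006 0.19 ] ang 52.3
[0.047 0.005 0.183] ang 50.9
[0.052 0.006 0.18 ] ang 52.0
[0.057 0.006 0.173] ang 51.8
[0.06  0.005 0.166] ang 50.6
[0.064 0.006 0.163] ang 51.3
[0.069 0.006 0.159] ang 52.3
[0.073 0.008 0.155] ang 52.9
[0.077 0.007 0.149] ang 52.5
[0.083 0.007 0.147] ang 55.8
[0.084 0.007 0.139] ang 52.0
[0.09  0.007 0.135] ang 54.7
[0.094 0.006 0.13 ] ang 55.2
```

```bash
python3 - <<'E'
from h import *
c=cams.camera('wrist');T=c['T_tool_cam'];K=c['camera_matrix'];D=c['depth']
for u in (268,284):
  for v in range(236,330,6):
    d=D[v,u];p=T@np.array([(u-K[0,2])/K[0,0]*d,(v-K[1,2])/K[1,1]*d,d,1]);print(u,v,(p[:3]*1000).round(1))
cv2.imwrite('pics/w4.png',cv2.resize(cv2.convertScaleAbs(c['color'][200:320,180:380],alpha=2.5),None,fx=4,fy=4,interpolation=cv2.INTER_CUBIC))
c=cams.camera('scene');cv2.imwrite('pics/s4.png',cv2.resize(cv2.convertScaleAbs(c['color'][130:230,160:260],alpha=2),None,fx=6,fy=6,interpolation=cv2.INTER_CUBIC))
E
```

```text
268 236 [126.6  -9.7  42.6]
268 242 [136.  -10.1  53.9]
268 248 [148.5 -10.6  67.3]
268 254 [-13.2  -5.4  -5.6]
268 260 [-32.   -4.9 -11.6]
268 266 [-35.7  -4.8 -10.2]
268 272 [-43.7  -4.5 -11.5]
268 278 [-48.5  -4.4 -11.2]
268 284 [-53.6  -4.3 -11.2]
268 290 [-57.2  -4.2 -10.5]
268 296 [-63.9  -4.  -12.2]
268 302 [-67.6  -3.9 -12. ]
268 308 [-70.7  -3.8 -11.5]
268 314 [-75.4  -3.7 -12.4]
268 320 [-78.4  -3.6 -12.1]
268 326 [-78.2  -3.6  -9.4]
284 236 [135.9   7.9  46.5]
284 242 [134.7   8.   53.3]
284 248 [148.3   8.4  67.2]
284 254 [-14.3   3.8  -6.2]
284 260 [-31.3   3.3 -11.2]
284 266 [-38.    3.1 -11.5]
284 272 [-42.5   3.  -10.8]
284 278 [-48.3   2.9 -11. ]
284 284 [-53.8   2.7 -11.4]
284 290 [-57.7   2.6 -10.9]
284 296 [-63.8   2.5 -12.1]
284 302 [-68.2   2.4 -12.4]
284 308 [-71.3   2.3 -11.9]
284 314 [-75.3   2.2 -12.3]
284 320 [-75.1   2.2  -9.5]
284 326 [-71.1   2.4  -3.5]
```

View pics/w4.png

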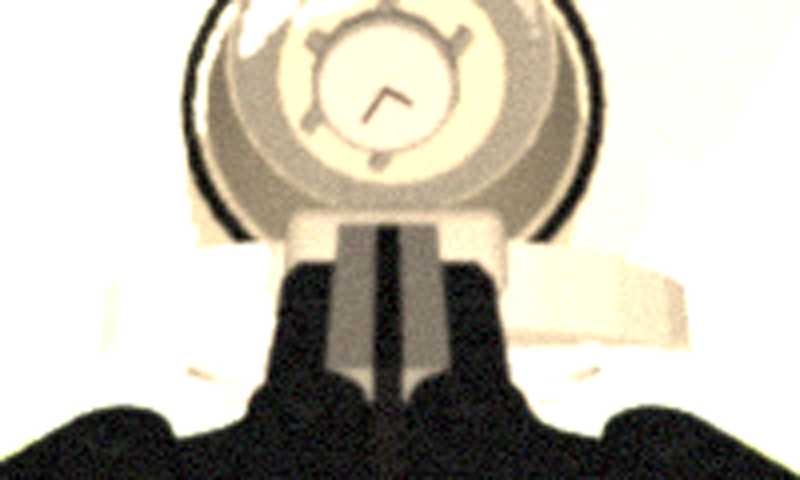

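View pics/s4.png

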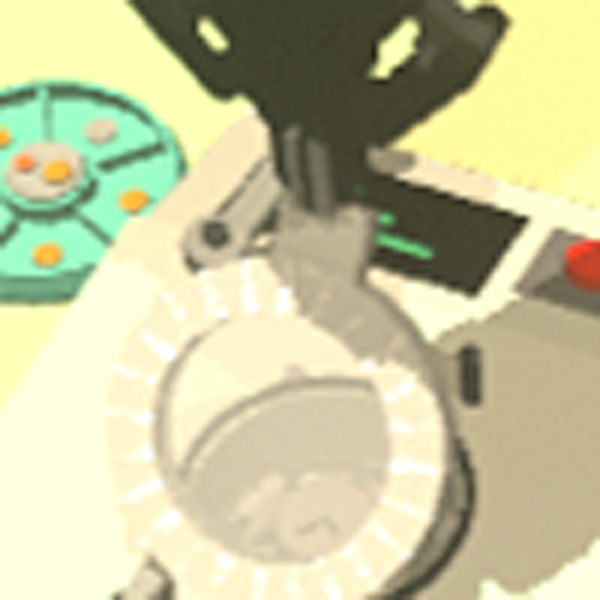

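```bash
python3 -m handwheel '-20 0 0 0 0 0 0; -25 0 0 0 0 0 0; -10 0 0 0 0 0 0;0 0 0 0 0 0 0';python3 - <<'E'
from h import *
st()
c=cams.camera('wrist');T=c['T_tool_cam'];K=c['camera_matrix'];D=c['depth']
for x in (0,-.01,-.02,-.03,-.04,-.06):
    q=np.linalg.inv(T)@[x,0,-.011,1];print(x,(K[1,1]*q[1]/q[2]+K[1,2]).round(1))
for u in (268,284):
  for v in range(244,290,3):
    d=D[v,u];p=T@np.array([(u-K[0,2])/K[0,0]*d,(v-K[1,2])/K[1,1]*d,d,1]);print(u,v,(p[:3]*1000).round(1))
cv2.imwrite('pics/w5.png',cv2.resize(cv2.convertScaleAbs(c['color'][200:320,180:380],alpha=2.5),None,fx=4,fy=4,interpolation=cv2.INTER_CUBIC))
c=cams.camera('scene');cv2.imwrite('pics/s5.png',cv2.resize(cv2.convertScaleAbs(c['color'][110:230,160:260],alpha=2),None,fx=5,fy=5,interpolation=cv2.INTER_CUBIC))
print((proj(c,manip.get_obs()['position'])-[160,110])*5)
E
```

```text
clock: 6.4
position: [0.6277, -0.0721, 0.2484]
ee_rot: [-0.045, 0.705, 0.045, 0.707]
ft_force: [0.0, -0.4, -0.3]
grip_width: -0.001
t 6.4 tcp [ 0.6277 -0.0721  0.2484] in tester [ 0.0202 -0.0017  0.2484] F [ 0.  -0.4 -0.3] w -0.001 q [-0.38  0.36  0.56  1.41 -0.19  1.43  1.88]
0 236.4
-0.01 243.2
-0.02 250.7
-0.03 259.3
-0.04 269.0
-0.06 292.9
268 244 [52.1 -7.5 18. ]
268 247 [60.7 -7.8 24.7]
268 250 [74.  -8.2 33.9]
268 253 [83.  -8.5 41.4]
268 256 [-27.1  -5.  -11.4]
268 259 [-29.9  -4.9 -11.1]
268 262 [-33.2  -4.8 -11.1]
268 265 [-36.   -4.8 -11. ]
268 268 [-39.3  -4.7 -11.1]
268 271 [-42.6  -4.6 -11.4]
268 274 [-44.   -4.5 -10.6]
268 277 [-48.2  -4.4 -11.5]
268 280 [-50.   -4.4 -11. ]
268 283 [-52.1  -4.3 -10.8]
268 286 [-54.2  -4.3 -10.6]
268 289 [-57.2  -4.2 -11.1]
284 244 [53.9  5.7 18.8]
284 247 [58.9  5.8 23.8]
284 250 [74.2  6.3 34. ]
284 253 [81.3  6.5 40.6]
284 256 [-25.9   3.4 -10.8]
284 259 [-30.    3.3 -11.2]
284 262 [-32.6   3.3 -10.8]
284 265 [-36.8   3.2 -11.4]
284 268 [-38.7   3.1 -10.8]
284 271 [-41.9   3.  -11. ]
284 274 [-44.7   3.  -11. ]
284 277 [-47.6   2.9 -11.1]
284 280 [-49.8   2.8 -10.9]
284 283 [-52.2   2.8 -10.8]
284 286 [-54.    2.7 -10.5]
284 289 [-55.8   2.7 -10.1]
[264.1553388  210.40521854]
```

View pics/w5.png

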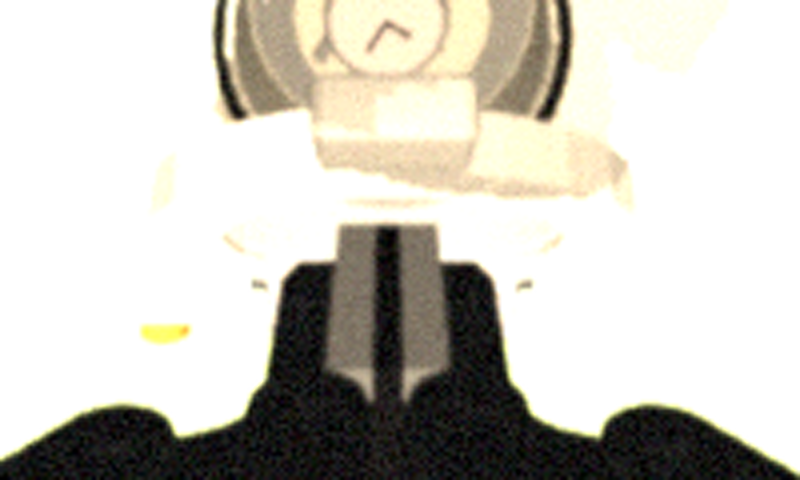

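View pics/s5.png

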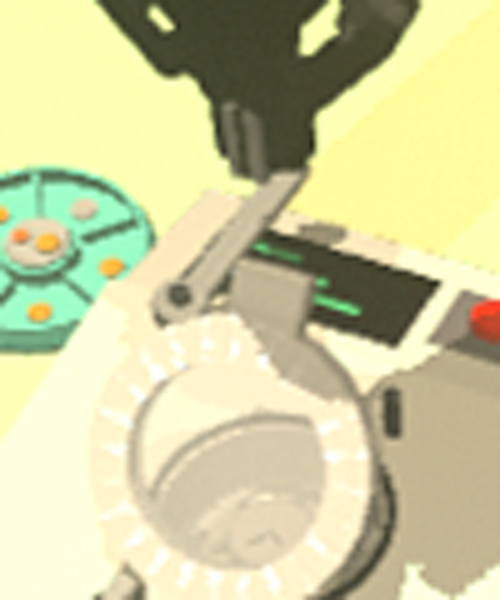

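```bash
python3 - <<'E'
from h import *
c=cams.camera('scene');o=manip.get_obs()
R0=R.from_quat(o['ee_rot'])
for u in (240,250,255,262,270,280):
  for v in range(120,215,10):
    d=dep(c,160+u/5,110+v/5,0)
    if d is not None:
      t=R0.inv().apply(d-o['position'])*1000
      if abs(t[2])<40 and abs(t[1])<40: print(u,v,t.round(1))
E
```

```text
240 120 [-57.2   0.3  10.9]
240 130 [-52.3  -0.   11.1]
240 140 [-47.7  -0.2  11.6]
240 150 [-41.6  -1.2  10.8]
240 160 [-34.5  -2.6   9.1]
240 170 [-31.3  -2.1  11. ]
250 120 [-58.    4.   10.3]
250 130 [-53.4   3.8  10.7]
250 140 [-48.1   3.2  10.5]
250 150 [-43.3   2.9  10.8]
250 160 [-38.    2.4  10.8]
250 170 [-35.2   3.2  12.9]
250 180 [-27.3   1.5  10.8]
255 120 [-58.6   6.   10.2]
255 130 [-53.    5.3   9.7]
255 140 [-49.5   5.6  11.1]
255 150 [-43.8   4.9  10.7]
255 160 [-37.3   3.8   9.6]
255 170 [-32.4   3.5   9.8]
255 180 [-28.3   3.6  10.9]
262 120 [-57.1   6.8   8.2]
262 130 [-53.4   7.1   9.4]
262 140 [-48.5   6.7   9.6]
262 150 [-45.    7.1  11. ]
262 160 [-39.8   6.7  11. ]
262 170 [-35.    6.4  11.4]
262 180 [-30.1   6.1  11.7]
270 120 [-56.5   9.8   6.4]
270 130 [-51.7   9.5   6.5]
270 140 [-49.8  10.7   9.4]
270 150 [-41.2   8.5   6.4]
270 160 [-37.6   8.9   7.7]
270 170 [-31.    7.8   6.6]
270 180 [-24.6   6.9   5.7]
280 130 [-55.   14.4   8.1]
280 140 [-46.9  12.5   5.5]
280 150 [-44.4  13.4   7.8]
280 160 [-37.4  12.1   6.2]
280 170 [-33.7  12.5   7.6]
```

Both cameras agree that the real fingertips end about 25 mm short of the reported TCP. That explains why the tip caught on the tab's end instead of its upper face. I'll correct all heights by 24.5 mm. The lid is unharmed, now at about 0.86 rad.

```bash
python3 -m handwheel '0 1.5 25 0 0 0 0; 0 0 25 0 0 0 0; 20 0 0 0 0 0 0; 18 0 0 0 0 0 0; 0 0 0 0 0 0 0';python3 - <<'E'
from h import *
st()
c=cams.camera('scene');cv2.imwrite('pics/s6.png',cv2.resize(cv2.convertScaleAbs(c['color'][110:230,160:260],alpha=2),None,fx=5,fy=5,interpolation=cv2.INTER_CUBIC))
p=None
for a in(.86,.8,.73,.66,.59,.52,.45,.38,.31,.24,.17,.1,.04,0):
    q=np.array([.129-.144*np.cos(a)+.0055*np.sin(a),.0955-.0245+.144*np.sin(a)+.0055*np.cos(a)])*1000
    print(a,q.round(1),None if p is None else (q-p).round(1));p=q
E
```

```text
clock: 7.05
position: [0.6746, -0.0638, 0.205]
ee_rot: [-0.044, 0.708, 0.045, 0.704]
ft_force: [-0.1, 0.9, -0.3]
grip_width: 0.002
t 7.05 tcp [ 0.6746 -0.0638  0.205 ] in tester [0.0678 0.0004 0.205 ] F [-0.1  0.9 -0.3] w 0.002 q [-0.34  0.49  0.54  1.33 -0.25  1.39  1.89]
0.86 [ 39.2 183.7] None
0.8 [ 32.6 178.1] [-6.6 -5.6]
0.73 [ 25.4 171.1] [-7.3 -7. ]
0.66 [ 18.6 163.6] [-6.7 -7.5]
0.59 [ 12.4 155.7] [-6.2 -7.9]
0.52 [  6.8 147.3] [-5.6 -8.4]
0.45 [  1.7 138.6] [-5.  -8.7]
0.38 [ -2.7 129.5] [-4.4 -9.1]
0.31 [ -6.5 120.2] [-3.8 -9.4]
0.24 [ -9.6 110.6] [-3.1 -9.6]
0.17 [-12.  100.8] [-2.4 -9.8]
0.1 [-13.7  90.8] [-1.7 -9.9]
0.04 [-14.7  82.3] [-0.9 -8.6]
0 [-15.   76.5] [-0.3 -5.8]
```

View pics/s6.png

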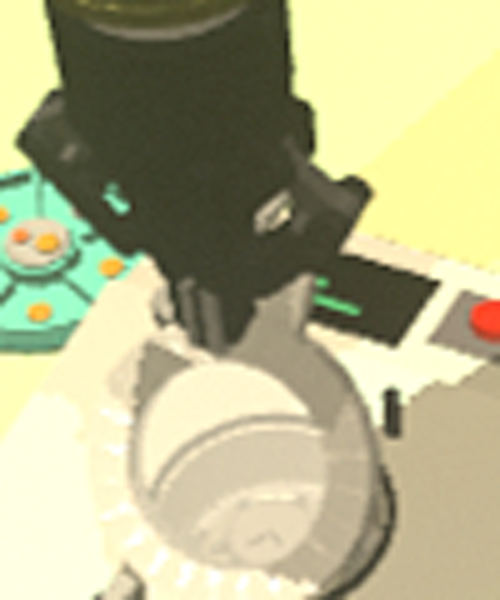

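The fingertips at (205,345) are now in front of the tab from the scene camera's side, that is, behind its outer face. I'll close in along the face normal.

```bash
python3 -m handwheel '7 0 -10 0 0 0 0; 7 0 -9 0 0 0 0; 7 0 -9 0 0 0 0; 3 0 -4 0 0 0 0;0 0 0 0 0 0 0';python3 - <<'E'
from h import *
st()
E
```

```text
clock: 7.6
position: [0.6445, -0.0683, 0.1857]
ee_rot: [-0.044, 0.705, 0.045, 0.706]
ft_force: [-0.1, -0.1, 0.2]
grip_width: -0.0
t 7.6 tcp [ 0.6445 -0.0683  0.1857] in tester [ 3.730e-02 -1.000e-04  1.857e-01] F [-0.1 -0.1  0.2] w -0.0 q [-0.37  0.43  0.55  1.45 -0.23  1.32  1.89]
```

```bash
python3 -m handwheel '7 0 -5 0 0 0 0; 6 0 -7 0 0 0 0; 7 0 -7 0 0 0 0; 0 0 0 0 0 0 0';python3 - <<'E'
from h import *
st()
c=cams.camera('scene');cv2.imwrite('pics/s7.png',cv2.resize(cv2.convertScaleAbs(c['color'][110:230,160:260],alpha=2),None,fx=5,fy=5,interpolation=cv2.INTER_CUBIC))
E
```

```text
clock: 8.0
position: [0.6243, -0.0707, 0.1639]
ee_rot: [-0.044, 0.706, 0.045, 0.705]
ft_force: [-0.6, -0.4, -0.7]
grip_width: -0.0
t 8.0 tcp [ 0.6243 -0.0707  0.1639] in tester [1.700e-02 1.000e-04 1.639e-01] F [-0.6 -0.4 -0.7] w -0.0 q [-0.38  0.4   0.55  1.54 -0.21  1.27  1.9 ]
```

View pics/s7.png

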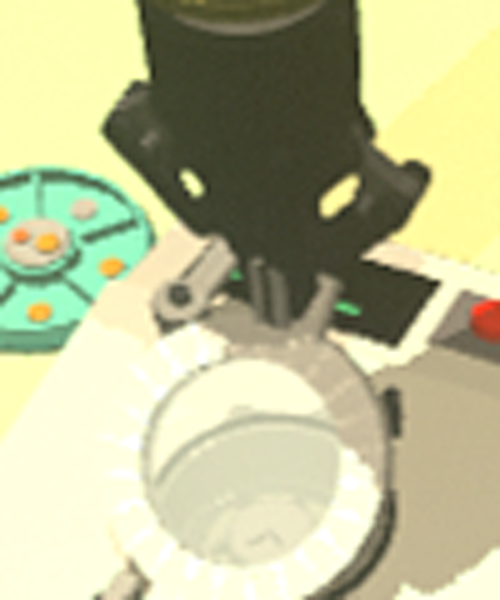

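The fingers rest on the tab and the lid is following; the ring is visibly lower. Continuing down the arc.

```bash
python3 -m handwheel '8 0 -5 0 0 0 0; 8 0 -5.5 0 0 0 0; 9 0 -5 0 0 0 0; 9 0 -4.5 0 0 0 0; 9 0 -4 0 0 0 0; 0 0 0 0 0 0 0';python3 - <<'E'
from h import *
st()
c=cams.camera('scene');cv2.imwrite('pics/s8.png',cv2.resize(cv2.convertScaleAbs(c['color'][110:230,160:260],alpha=2),None,fx=5,fy=5,interpolation=cv2.INTER_CUBIC))
E
```

```text
clock: 8.65
position: [0.6005, -0.0736, 0.1204]
ee_rot: [-0.044, 0.707, 0.045, 0.705]
ft_force: [0.8, 0.1, 0.3]
grip_width: -0.002
t 8.65 tcp [ 0.6005 -0.0736  0.1204] in tester [-0.007   0.0003  0.1204] F [0.8 0.1 0.3] w -0.002 q [-0.39  0.38  0.54  1.65 -0.21  1.17  1.91]
```

View pics/s8.png

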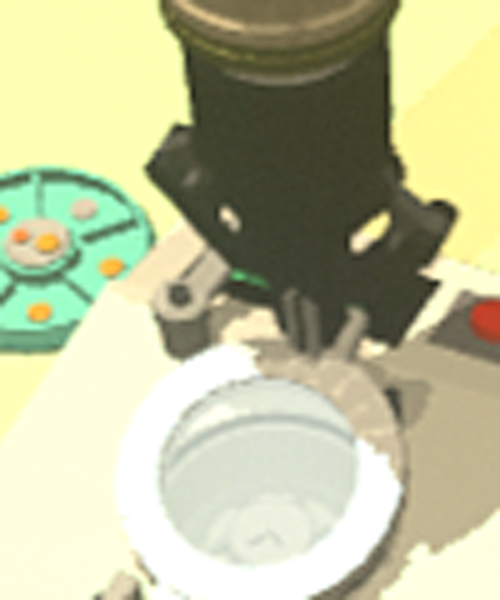

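```bash
python3 -m handwheel '9.5 0 -3 0 0 0 0; 10 0 -2.5 0 0 0 0; 10 0 -1.5 0 0 0 0; 8 0 -1 0 0 0 0; 4 0 0 0 0 0 0; 0 0 0 0 0 0 0'; python3 -c "
from h import *
st()"
```

```text
clock: 9.3
position: [0.5933, -0.0746, 0.0796]
ee_rot: [-0.044, 0.706, 0.045, 0.705]
ft_force: [0.1, -0.1, -0.3]
grip_width: 0.001
t 9.3 tcp [ 0.5933 -0.0746  0.0796] in tester [-0.0143  0.0002  0.0796] F [ 0.1 -0.1 -0.3] w 0.001 q [-0.38  0.41  0.53  1.71 -0.23  1.09  1.92]
```

```bash
for i in 1; do python3 -m handwheel '1.5 0 0 0 0 0 0; 1.5 0 0 0 0 0 0; 0 0 0 0 0 0 0'; done
```

```text
clock: 9.6
position: [0.5939, -0.0747, 0.0788]
ee_rot: [-0.044, 0.706, 0.045, 0.706]
ft_force: [-6.7, 0.7, 13.6]
grip_width: 0.001
```

```bash
python3 -m handwheel '1.5 0 0 0 0 0 0; 0 0 0 0 0 0 0; 0 0 0 0 0 0 0'
```

```text
clock: 9.9
position: [0.594, -0.0747, 0.0786]
ee_rot: [-0.044, 0.706, 0.045, 0.706]
ft_force: [-12.8, 2.2, 25.7]
grip_width: -0.005
```

The motion hit a firm stop at TCP z = 0.0787, with force rising to 26 N, so the lid is shut. That puts the tip offset at about 22.3 mm. I'll lift and look.

```bash
python3 -m handwheel '-10 0 0 0 0 0 0; -35 0 0 0 0 0 0; -35 0 0 0 0 0 0; -10 0 0 0 0 0 0; 0 0 0 0 0 0 0'; python3 - <<'E'
from h import *
st()
c=cams.camera('scene');cv2.imwrite('pics/s9.png',cv2.resize(cv2.convertScaleAbs(c['color'][110:230,160:260],alpha=2),None,fx=5,fy=5,interpolation=cv2.INTER_CUBIC))
for l in([.118-.14,.008,.101],[.045,.053,.101],[.045,-.053,.101]):
    u=proj(c,W(l));d=dep(c,*u,1);print(l,R.from_euler('z',-TA).apply(d-[TX,TY,0]).round(4))
c=cams.camera('wrist');cv2.imwrite('pics/w9.png',c['color'])
E
```

```text
clock: 10.4
position: [0.595, -0.0747, 0.1677]
ee_rot: [-0.045, 0.705, 0.045, 0.707]
ft_force: [-0.2, -0.1, 1.2]
grip_width: 0.0
t 10.4 tcp [ 0.595  -0.0747  0.1677] in tester [-1.270e-02 -1.000e-04  1.677e-01] F [-0.2 -0.1  1.2] w 0.0 q [-0.4   0.32  0.56  1.62 -0.18  1.25  1.89]
[-0.02200000000000002, 0.008, 0.101] [-0.0227  0.0084  0.1018]
[0.045, 0.053, 0.101] [0.0454 0.0539 0.1015]
[0.045, -0.053, 0.101] [ 0.0461 -0.0518  0.1026]
```

View pics/w9.png

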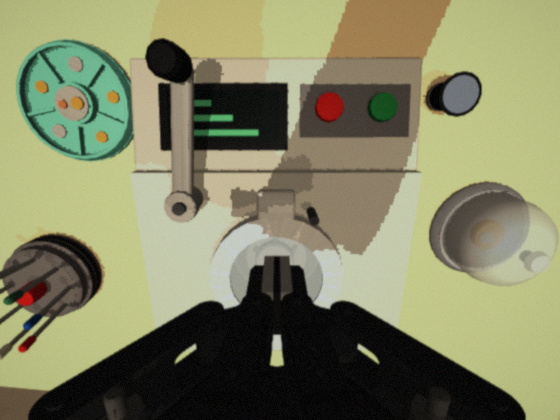

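View pics/s9.png

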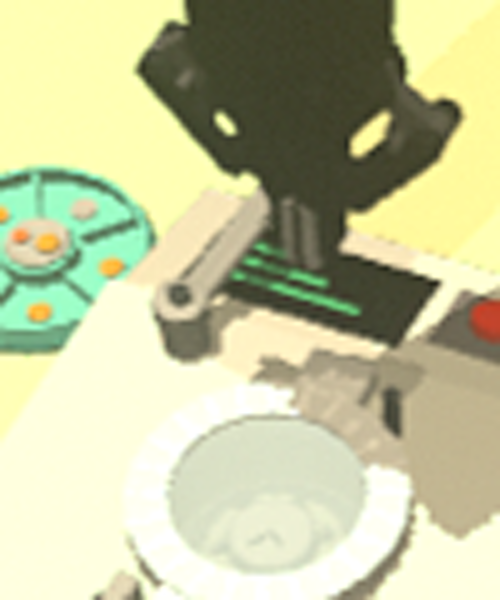

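Depth on the lid gives 0.1015–0.102 m all round, so it is fully shut, and the watch shows undisturbed under the window. Next, the clamp knob: I'll move to its right side.

```bash
python3 -m handwheel '0 -40 -25 0 0 0 0; 0 -40 -35 0 0 0 0; 0 -20.5 -35 0 0 0 0; 0 0 -23.5 0.111 0 0 0; 0 0 0 0 0 0 0'; python3 - <<'E'
from h import *
st()
th=.111;t=np.array([np.sin(th),np.cos(th)]);k=np.array([-.028-.1*np.cos(th),-.075+.1*np.sin(th)]);c=k-t*.0365
print(c, delta(W([*c,.0967]),down(-th)))
E
```

```text
clock: 11.0
position: [0.4873, -0.1882, 0.1646]
ee_rot: [-0.002, 0.708, 0.003, 0.706]
ft_force: [0.6, 0.2, -0.6]
grip_width: -0.002
t 11.0 tcp [ 0.4873 -0.1882  0.1646] in tester [-0.1342 -0.0986  0.1646] F [ 0.6  0.2 -0.6] w -0.002 q [-0.31  0.15  0.65  1.82 -0.09  1.21  1.95]
[-0.13142777 -0.10019815] (array([67.9, -1.3,  3.1]), array([-0.011, -0.003, -0.001]))
```

```bash
python3 -m handwheel '20 -1.3 3 0 0 0 0; 20 0 0 0 0 0 0; 20 0 0 0 0 0 0; 8 0 0 0 0 0 0; 0 0 0 0 0 0 0'; python3 - <<'E'
from h import *
st()
c=cams.camera('wrist');cv2.imwrite('pics/w10.png',c['color'])
c=cams.camera('scene');cv2.imwrite('pics/s10.png',cv2.resize(cv2.convertScaleAbs(c['color'][80:230,140:300],alpha=2),None,fx=4,fy=4,interpolation=cv2.INTER_CUBIC))
E
```

```text
clock: 11.5
position: [0.4931, -0.1873, 0.0965]
ee_rot: [-0.006, 0.708, 0.006, 0.706]
ft_force: [0.3, 0.3, -0.5]
grip_width: 0.002
t 11.5 tcp [ 0.4931 -0.1873  0.0965] in tester [-0.1283 -0.0984  0.0965] F [ 0.3  0.3 -0.5] w 0.002 q [-0.28  0.24  0.63  1.88 -0.16  1.07  2.  ]
```

View pics/w10.png

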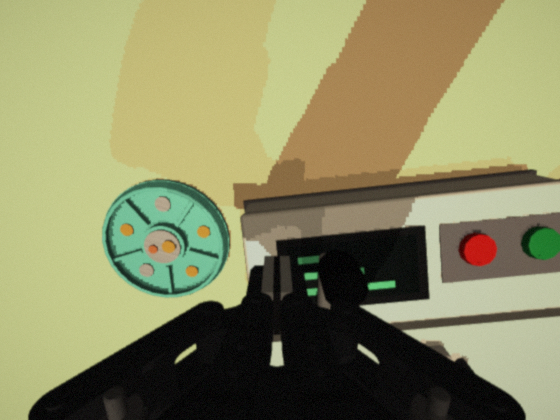

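View pics/s10.png

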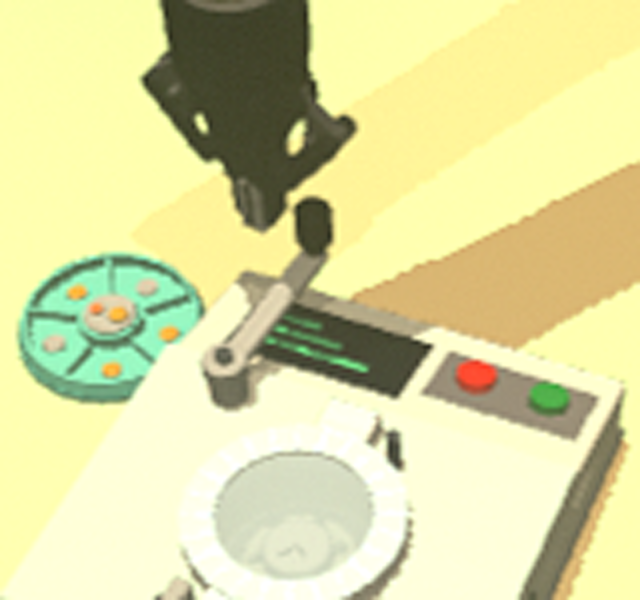

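Wrist view: the knob at (343,280) sits just left of the closed fingertips. Scene view: the tips are level with the knob and clear of the bar. I'll push round the arc, turning with it.

```bash
python3 -m handwheel '0 5 -3 0 0 0 0; 0 5 0 0 0 0 0; 0 6 -1 0.06 0 0 0; 0 9 -1.6 0.09 0 0 0; 0 9 -1.6 0.09 0 0 0; 0 9 -1.6 0.09 0 0 0'; cat > ck.py <<'E'
from h import *
st();o=manip.get_obs();Rm=R.from_euler('z',-TA)*R.from_quat(o['ee_rot']);y=Rm.as_matrix()[:,1];r=Rm.inv().apply(R.from_euler('z',-TA).apply(o['position']-[TX,TY,0])-[-.028,-.075,0])
print('yaw cw',np.arctan2(y[0],y[1]).round(3),'tcp rel pivot in tool',(r*1000).round(1),'ang lever',(np.arctan2(y[0],y[1])+np.arctan2(r[1],-r[2])+np.arctan2(24.5,100)).round(3))
E
python3 ck.py
```

```text
clock: 12.2
position: [0.4883, -0.1441, 0.0985]
ee_rot: [0.112, 0.698, -0.112, 0.698]
ft_force: [-1.7, -1.7, -0.3]
grip_width: -0.001
t 12.2 tcp [ 0.4883 -0.1441  0.0985] in tester [-0.1274 -0.055   0.0985] F [-1.7 -1.7 -0.3] w -0.001 q [-0.39  0.19  0.66  1.93 -0.13  1.06  1.57]
yaw cw 0.449 tcp rel pivot in tool [-98.6 -25.  -98.2] ang lever 0.439
```

```bash
python3 -m handwheel '1 12 -2.5 0.12 0 0 0; 1 12 -2.2 0.12 0 0 0; 0 12 -2.2 0.12 0 0 0; 0 12 -2.2 0.12 0 0 0; 0 12 -2.2 0.12 0 0 0; 0 0 0 0 0 0 0'; python3 ck.py
```

```text
clock: 12.8
position: [0.5109, -0.0866, 0.0964]
ee_rot: [0.312, 0.634, -0.312, 0.635]
ft_force: [0.0, -0.7, -0.9]
grip_width: -0.002
t 12.8 tcp [ 0.5109 -0.0866  0.0964] in tester [-0.0975 -0.001   0.0964] F [ 0.  -0.7 -0.9] w -0.002 q [-0.53  0.22  0.69  1.91 -0.16  1.06  0.88]
yaw cw 1.044 tcp rel pivot in tool [-96.5 -22.8 -98.9] ang lever 1.058
```

```bash
python3 -m handwheel '0 10 -3 0.12 0 0 0; 0 12 -2.2 0.12 0 0 0; 0 12 -2.2 0.12 0 0 0; 0 0 0 0 0 0 0'; python3 ck.py; python3 - <<'E'
from h import *
c=cams.camera('scene');cv2.imwrite('pics/s11.png',cv2.resize(cv2.convertScaleAbs(c['color'][80:230,140:300],alpha=2),None,fx=4,fy=4,interpolation=cv2.INTER_CUBIC))
E
```

```text
clock: 13.2
position: [0.5361, -0.0644, 0.0962]
ee_rot: [0.42, 0.569, -0.42, 0.569]
ft_force: [-0.2, -0.7, 0.5]
grip_width: -0.004
t 13.2 tcp [ 0.5361 -0.0644  0.0962] in tester [-0.0697  0.0178  0.0962] F [-0.2 -0.7  0.5] w -0.004 q [-0.59  0.28  0.72  1.86 -0.21  1.08  0.52]
yaw cw 1.402 tcp rel pivot in tool [-96.3 -25.4 -98.5] ang lever 1.39
```

View pics/s11.png

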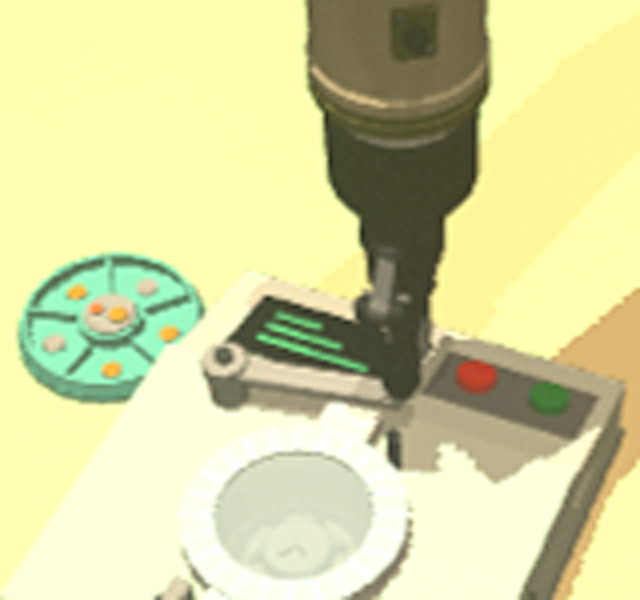

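The lever now points almost straight left, with the knob at (402,385), and the finger is behind it. I'll go the last 0.15 rad or so in small steps and watch the force.

```bash
python3 -m handwheel '0 6 -1.2 0.06 0 0 0; 0 6 -1.2 0.06 0 0 0; 0 2 0 0.02 0 0 0; 0 0 0 0 0 0 0'; python3 ck.py
```

```text
clock: 13.65
position: [0.5481, -0.0599, 0.0961]
ee_rot: [0.459, 0.538, -0.459, 0.538]
ft_force: [0.4, -0.0, -1.1]
grip_width: -0.004
t 13.65 tcp [ 0.5481 -0.0599  0.0961] in tester [-0.0572  0.0207  0.0961] F [ 0.4 -0.  -1.1] w -0.004 q [-0.6   0.32  0.74  1.83 -0.24  1.09  0.39]
yaw cw 1.542 tcp rel pivot in tool [-96.1 -26.4 -96.5] ang lever 1.515
```

```bash
python3 -m handwheel '0 2 0 0.01 0 0 0; 0 2 0 0.01 0 0 0; 0 0 0 0 0 0 0'; python3 ck.py
```

```text
clock: 13.95
position: [0.5525, -0.0589, 0.0961]
ee_rot: [0.465, 0.533, -0.465, 0.533]
ft_force: [-0.6, 0.4, -0.5]
grip_width: -0.002
t 13.95 tcp [ 0.5525 -0.0589  0.0961] in tester [-0.0527  0.0211  0.0961] F [-0.6  0.4 -0.5] w -0.002 q [-0.6   0.33  0.74  1.82 -0.25  1.09  0.37]
yaw cw 1.564 tcp rel pivot in tool [-96.1 -24.1 -96.3] ang lever 1.56
```

```bash
python3 -m handwheel '0 1.5 0 0 0 0 0; 0 0 0 0 0 0 0'; python3 ck.py
```

```text
clock: 14.15
position: [0.5537, -0.0587, 0.096]
ee_rot: [0.465, 0.533, -0.465, 0.533]
ft_force: [-2.2, 0.3, 2.1]
grip_width: -0.002
t 14.15 tcp [ 0.5537 -0.0587  0.096 ] in tester [-0.0515  0.0212  0.096 ] F [-2.2  0.3  2.1] w -0.002 q [-0.6   0.33  0.74  1.81 -0.25  1.09  0.37]
yaw cw 1.565 tcp rel pivot in tool [-96.  -23.  -96.3] ang lever 1.571
```

```bash
python3 -m handwheel '0 1.2 0 0 0 0 0; 0 0 0 0 0 0 0; 0 0 0 0 0 0 0'; python3 ck.py
```

```text
clock: 14.45
position: [0.5539, -0.0586, 0.0959]
ee_rot: [0.464, 0.534, -0.465, 0.532]
ft_force: [-8.3, 0.8, 5.3]
grip_width: -0.0
t 14.45 tcp [ 0.5539 -0.0586  0.0959] in tester [-0.0513  0.0212  0.0959] F [-8.3  0.8  5.3] w -0.0 q [-0.6   0.34  0.74  1.81 -0.25  1.09  0.37]
yaw cw 1.565 tcp rel pivot in tool [-95.8 -23.  -96.4] ang lever 1.571
```

The lever is at its stop: motion ended at 1.57 rad by my geometry and the force rose to 8 N. I'll back off and go up, then look.

```bash
python3 -m handwheel '0 -10 0 0 0 0 0; 0 -20 0 0 0 0 0; -35 0 0 0 0 0 0; -35 0 0 0 0 0 0; 0 0 0 0 0 0 0'; python3 ck.py; python3 - <<'E'
from h import *
c=cams.camera('scene');cv2.imwrite('pics/s12.png',cv2.resize(cv2.convertScaleAbs(c['color'][80:230,140:300],alpha=2),None,fx=4,fy=4,interpolation=cv2.INTER_CUBIC))
u=((W([-.028,.025,.1445])));print('expected knob px',(proj(c,u)-[140,80])*4, 'depth there',R.from_euler('z',-TA).apply(dep(c,*proj(c,u),0)-[TX,TY,0]).round(4))
hsv=cv2.cvtColor(c['color'],cv2.COLOR_BGR2HSV);H,S,V=cv2.split(hsv)
m=((H>50)&(H<80)&(S>140)).astype(np.uint8);m[:,:255]=0;m[:150]=0;m[200:]=0
k,l,s,ce=cv2.connectedComponentsWithStats(m);print([(ce[i],s[i,4],atz(c,*ce[i],.074)) for i in range(1,k) if s[i,4]>10])
t=np.radians(12.5)
Rt=R.from_euler('z',TA)*R.from_euler('y',-t)*R.from_euler('z',-np.pi/2)*R.from_matrix(np.column_stack([[0,0,-1],[0,1,0],[1,0,0]]))
ax=Rt.as_matrix()[:,0];print('tool x tester',R.from_euler('z',-TA).apply(ax))
key=W([-.104,.09,.074])
for h in(.05,.01,0): print(h,delta(key-ax*h+ax*.0223,Rt))
o=manip.get_obs();R0=R.from_quat(o['ee_rot'])
E
```

```text
clock: 14.95
position: [0.5277, -0.0631, 0.1704]
ee_rot: [0.467, 0.531, -0.463, 0.534]
ft_force: [0.1, 0.3, -0.9]
grip_width: 0.002
t 14.95 tcp [ 0.5277 -0.0631  0.1704] in tester [-0.0778  0.0202  0.1704] F [ 0.1  0.3 -0.9] w 0.002 q [-0.67  0.17  0.79  1.8  -0.13  1.21  0.29]
yaw cw 1.565 tcp rel pivot in tool [-170.7  -48.   -95.5] ang lever 1.34
expected knob px [389.32264742 374.59604771] depth there [-0.0251  0.0256  0.1468]
[]
tool x tester [ 2.16439614e-01 -2.83247524e-18 -9.76296007e-01]
0.05 (array([ 67. , -31.2, -69.4]), array([ 0.006, -0.001,  0.213]))
0.01 (array([106.1, -22.7, -69.4]), array([ 0.006, -0.001,  0.213]))
0 (array([115.9, -20.6, -69.3]), array([ 0.006, -0.001,  0.213]))
```

View pics/s12.png

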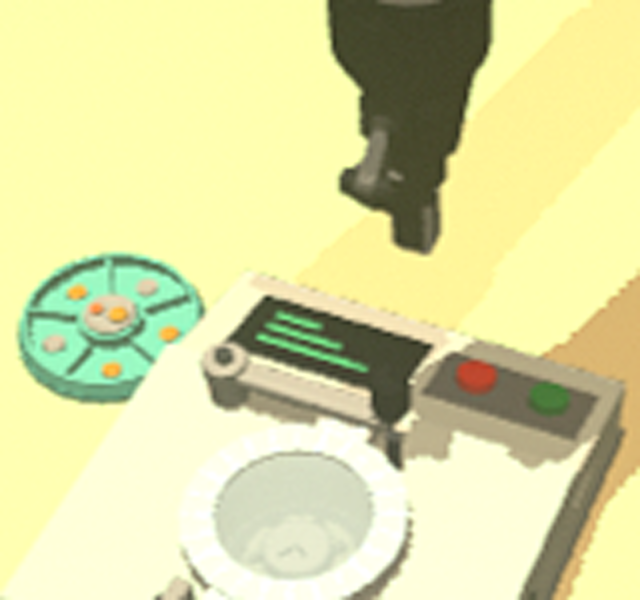

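The lever lies across the tab, with the knob at (392,385) where the stop position predicts it. Now to above the green key, tilting with the panel.

```bash
python3 -m handwheel '0 -10 -25 0 0 0 0; 0 -10 -25 0 0 0 0; 0 -11 -19.5 0 0 0 0; 0 0 0 0 0 0.107 0; 0 0 0 0 0 0.106 0; 0 0 0 0 0 0 0'; cat > key.py <<'E'
from h import *
st()
t=np.radians(12.5)
Rt=R.from_euler('z',TA)*R.from_euler('y',-t)*R.from_euler('z',-np.pi/2)*R.from_matrix(np.column_stack([[0,0,-1],[0,1,0],[1,0,0]]))
ax=Rt.as_matrix()[:,0];key=W([-.104,.09,.074])
for h in(.05,.01,0): print(h,delta(key-ax*h+ax*.0223,Rt))
E
python3 key.py
```

```text
clock: 15.6
position: [0.4827, 0.0023, 0.1648]
ee_rot: [0.52, 0.481, -0.404, 0.579]
ft_force: [-0.1, 0.2, 0.4]
grip_width: -0.001
t 15.6 tcp [0.4827 0.0023 0.1648] in tester [-0.114   0.0909  0.1648] F [-0.1  0.2  0.4] w -0.001 q [-0.82 -0.21  0.67  2.1   0.15  1.   -0.08]
0.05 (array([63.1, -9.7,  1.1]), array([ 0.006, -0.005,  0.003]))
0.01 (array([103.1,  -9.6,   1.3]), array([ 0.006, -0.005,  0.003]))
0 (array([113.1,  -9.6,   1.3]), array([ 0.006, -0.005,  0.003]))
```

```bash
python3 -m handwheel '20 -5 1 0 0 0 0; 25 -5 0 0 0 0 0; 25 0 0 0 0 0 0; 15 0 0 0 0 0 0; 5 0 0 0 0 0 0; 0 0 0 0 0 0 0'; python3 key.py; python3 - <<'E'
from h import *
c=cams.camera('scene');cv2.imwrite('pics/s13.png',cv2.resize(cv2.convertScaleAbs(c['color'][80:230,180:340],alpha=2),None,fx=4,fy=4,interpolation=cv2.INTER_CUBIC))
c=cams.camera('wrist');cv2.imwrite('pics/w13.png',c['color'])
E
```

```text
clock: 16.2
position: [0.4943, 0.002, 0.0753]
ee_rot: [0.518, 0.481, -0.407, 0.579]
ft_force: [-0.6, 0.3, -0.2]
grip_width: -0.002
t 16.2 tcp [0.4943 0.002  0.0753] in tester [-0.1026  0.0891  0.0753] F [-0.6  0.3 -0.2] w -0.002 q [-0.84 -0.01  0.76  2.17 -0.    0.77  0.06]
0.05 (array([-26.7,  -1.9,  -0.9]), array([0.006, 0.   , 0.007]))
0.01 (array([13.3, -1.6, -0.9]), array([0.006, 0.   , 0.007]))
0 (array([23.3, -1.5, -0.9]), array([0.006, 0.   , 0.007]))
```

View pics/s13.png

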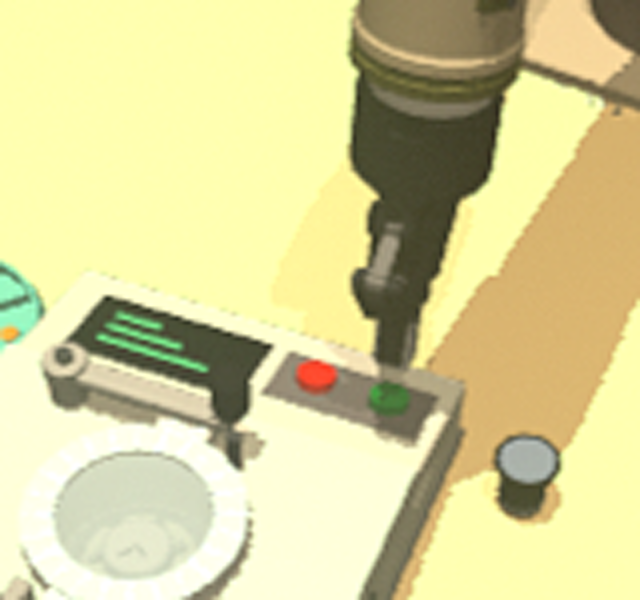

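View pics/w13.png

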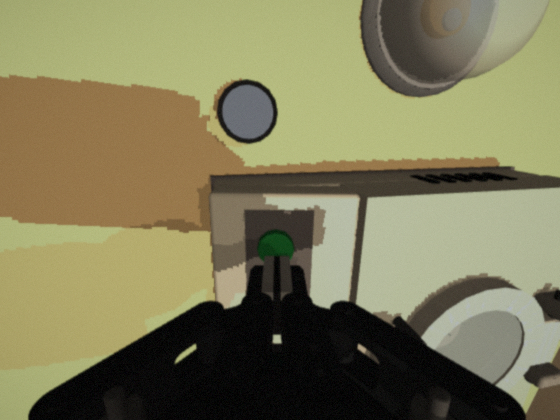

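The tips sit over the green key, about 20 mm above it: (277,247) in the wrist view, (392,398) in the scene view. Pressing in stages.

```bash
python3 -m handwheel '8 -1.5 -1 0 0 0 0; 8 0 0 0 0 0 0; 4 0 0 0 0 0 0; 0 0 0 0 0 0 0'; python3 key.py
```

```text
clock: 16.7
position: [0.4967, 0.0037, 0.0554]
ee_rot: [0.518, 0.481, -0.406, 0.579]
ft_force: [-0.1, -0.5, -0.2]
grip_width: 0.001
t 16.7 tcp [0.4967 0.0037 0.0554] in tester [-0.0999  0.0904  0.0554] F [-0.1 -0.5 -0.2] w 0.001 q [-0.83  0.04  0.76  2.19 -0.06  0.72  0.11]
0.05 (array([-46.7,  -0.3,   0.4]), array([ 0.006, -0.001,  0.006]))
0.01 (array([-6.7, -0. ,  0.4]), array([ 0.006, -0.001,  0.006]))
0 (array([3.3, 0. , 0.4]), array([ 0.006, -0.001,  0.006]))
```

```bash
python3 -m handwheel '3 0 0 0 0 0 0; 1.5 0 0 0 0 0 0; 0 0 0 0 0 0 0'; python3 key.py
```

```text
clock: 17.0
position: [0.4982, 0.0039, 0.0518]
ee_rot: [0.519, 0.48, -0.406, 0.579]
ft_force: [0.1, 0.6, 1.3]
grip_width: -0.003
t 17.0 tcp [0.4982 0.0039 0.0518] in tester [-0.0984  0.0905  0.0518] F [0.1 0.6 1.3] w -0.003 q [-0.83  0.05  0.76  2.19 -0.08  0.7   0.12]
0.05 (array([-50.6,  -0.9,   0.4]), array([ 0.006, -0.001,  0.005]))
0.01 (array([-10.6,  -0.7,   0.4]), array([ 0.006, -0.001,  0.005]))
0 (array([-0.6, -0.7,  0.5]), array([ 0.006, -0.001,  0.005]))
```

Contact came at the expected height. Pressing the 5 mm travel now, continuing until it bottoms out.

```bash
python3 -m handwheel '2 0 0 0 0 0 0; 2 0 0 0 0 0 0; 1 0 0 0 0 0 0; 0 0 0 0 0 0 0'; python3 key.py
```

```text
clock: 17.4
position: [0.4993, 0.0041, 0.0474]
ee_rot: [0.519, 0.481, -0.406, 0.579]
ft_force: [-7.4, -0.1, 16.9]
grip_width: 0.003
t 17.4 tcp [0.4993 0.0041 0.0474] in tester [-0.0973  0.0905  0.0474] F [-7.4 -0.1 16.9] w 0.003 q [-0.83  0.07  0.76  2.19 -0.09  0.69  0.13]
0.05 (array([-55.1,  -1.1,   0.4]), array([ 0.005, -0.002,  0.005]))
0.01 (array([-15.1,  -0.9,   0.5]), array([ 0.005, -0.002,  0.005]))
0 (array([-5.1, -0.9,  0.5]), array([ 0.005, -0.002,  0.005]))
```

It bottomed out: 5.1 mm below the top, and at 18 N well above the spring's 5 N. Holding briefly, then releasing and retracting.

```bash
python3 -m handwheel '0.5 0 0 0 0 0 0; 0 0 0 0 0 0 0; -15 0 0 0 0 0 0; -30 0 0 0 0 0 0; -35 0 0 0 0 0 0; 0 0 0 0 0 0 0'; python3 -m handwheel '-40 0 0 0 0 0 0; -40 0 0 0 0 0 0; 0 0 0 0 0 0 0; 0 0 0 0 0 0 0'; python3 - <<'E'
from h import *
st();Ri=R.from_euler('z',-TA)
c=cams.camera('scene');cv2.imwrite('pics/s14.png',cv2.resize(cv2.convertScaleAbs(c['color'][80:270,130:350],alpha=2),None,fx=3,fy=3,interpolation=cv2.INTER_CUBIC))
for n,l in(('tab/ring front',[-.005,.02,.101]),('ringL',[.045,.053,.101]),('ringR',[.045,-.053,.101]),('knob',[-.028,.025,.1445]),('green',[-.104,.09,.074]),('red',[-.104,.045,.074])):
    d=dep(c,*proj(c,W(l)),1);print(n,l,Ri.apply(d-[TX,TY,0]).round(4))
E
```

```text
clock: 18.0
position: [0.4843, 0.0021, 0.1284]
ee_rot: [0.521, 0.479, -0.403, 0.58]
ft_force: [-0.0, -0.2, -0.3]
grip_width: 0.002
clock: 18.4
position: [0.4659, -0.0001, 0.2028]
ee_rot: [0.519, 0.481, -0.405, 0.579]
ft_force: [-0.4, 0.1, -0.2]
grip_width: -0.004
t 18.4 tcp [ 4.659e-01 -1.000e-04  2.028e-01] in tester [-0.131   0.0906  0.2028] F [-0.4  0.1 -0.2] w -0.004 q [-0.84 -0.3   0.64  2.07  0.21  1.11 -0.14]
tab/ring front [-0.005, 0.02, 0.101] [-0.0035  0.0214  0.1023]
ringL [0.045, 0.053, 0.101] [0.0463 0.0543 0.1028]
ringR [0.045, -0.053, 0.101] [ 0.0464 -0.0516  0.1031]
knob [-0.028, 0.025, 0.1445] [-0.0254  0.0254  0.1464]
green [-0.104, 0.09, 0.074] [-0.1038  0.0893  0.075 ]
red [-0.104, 0.045, 0.074] [-0.1022  0.0455  0.0756]
```

View pics/s14.png

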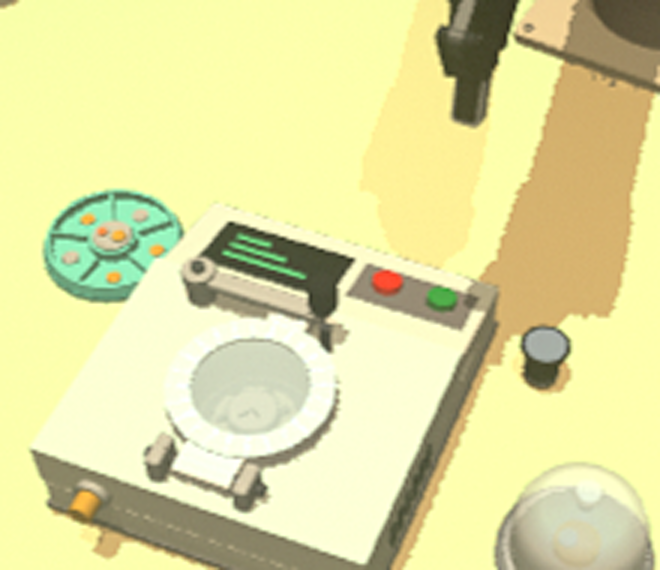

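The final picture shows the lid shut, the lever across the tab with the knob at (322,290), both keys up at (388,282) and (442,297), and the watch and bystanders in place. Handing in.

```bash
python3 -c "
from workcell import hand_in
print(hand_in())"
```

```text
the job is handed in; nothing more can be done
None
```

I shut the lid, swung the clamp lever to its stop, pressed the green key to the bottom and let go, then handed in at about 18.4 s with the arm clear. `hand_in()` gave no verdict.

**Final checks from the last picture:**
- **Lid:** the ring measures 102–103 mm high against 101 mm nominal, within the 2 mm calibration, so it reads as fully shut.
- **Clamp:** the knob is within about 3 mm of where the stop position predicts. The lever stopped at 1.57 rad by my geometry, with 8 N on it.
- **Keys:** the green key went down about 5 mm and bottomed at about 18 N, against the spring's 5 N. Afterwards both keys read up, at 75–76 mm.
- **Watch and other things:** nothing looked moved. I checked the watch, tray, loupe and dome only by eye, and the screwdriver stand was outside the last cropped picture.

**What went wrong or disagreed:**
- **First push on the lid:** the fingertips end about 22–25 mm short of the reported TCP; both cameras and the contacts showed this. Because of that, my first push landed on the end of the tab at up to 27 N, and the lid moved only from about 0.97 to 0.86 rad. I backed off, corrected the heights and pushed on the upper face without trouble.
- **Bystander detection:** the network placed the dust cover on the tester itself, which was wrong, so I ignored that reading.

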